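# Take out the chiller's intake grille for washing

### The job

Closing-time cleaning: flip the topping chiller's fan switch off, over to the white mark, before you open anything. Then squeeze the orange release tab inward against the black finger rib, swing that end of the black intake grille well up while its front edge stays in its slot, and draw the grille out. Lower it into the empty steel sheet tray and lay it down flat, rib side up, rather than dropping it; leave the timers and the salt jar where they stand.

Things in the scene. Friction and masses are not known exactly. Their poses are not given: they have to be found in the camera images.
- chiller: Low stainless topping chiller, fixed, 220 (x) x 420 (y) x 110 mm; origin: centre of its underside, z up, +x its far side, +y its left; yaw within 0.25 rad. Deck top level at z 110 mm. Right part (y below -25 mm): cold well with steel pan and butter tub, rim 2 mm above the deck. Left part: black grille, centre x 0, y 75 mm, flush with the deck; left of that the fan switch at x 0, y 172 mm.
- switch_tip (a point): Tip of the aluminium bat of the fan's toggle switch. The bat is 9 mm thick and turns about an axis along the chiller's y, 116 mm above the counter (on a bushing 6 mm above the deck); the tip is 26 mm from that axis. On: it leans to the chiller's +x, to the green dot; off: to -x (front), to the white dot.
- fan_switch (a joint): Angle of the toggle bat from upright, rad: stops at +0.32 (on, leaning to the chiller's +x) and -0.32 (off, leaning to -x). An over-centre action (about 2 N at the tip at most) throws it to the nearer stop. It starts on. The tip travels 16 mm in all.
- grille: Loose black snap-in grille, about 125 g: plate 110 (x) x 120 (y) x 5 mm, slatted in front. Origin: centre of the plate's underside, z up (outside). In place its axes are the chiller's and its origin lies at the chiller's x 0, y 75, z 105 mm. A rigid black finger rib stands on it at x 14 to 22 mm, 34 mm long in y; the orange tab behind it. Tab nose and tongues reach 4 mm below the plate.
- grille_front (a point): Middle of the grille's front edge at its underside (grille x -55 mm): the pivot. Two tongues (y +-35 mm) reach 9 mm beyond this edge under the deck's sheet. With the tab pressed the far end swings up about this edge; after 0.2 rad or more the grille is drawn out toward the chiller's +x by 15 mm or more and up, still tilted.
- grille_slot (a point): The point of the chiller's frame where grille_front lies while the grille is in place (they coincide then; 2 mm of play).
- grille_grip (a point): Point of the grille midway between the outer faces of rib and tab, 16 mm above its underside (11 mm above the deck in place): the middle of the pinch. The pinch closes along the grille's x: outer width 35 mm at rest, 27 mm with the tab fully pressed. The tops of rib and tab are 11 to 12 mm above this point.
- tab_face (a point): Middle of the outer (+x) face of the orange release tab, at grille x 49 mm at rest. The tab is 26 mm wide in y, 6 mm thick, its top 28 mm above the grille's underside; its nose hooks 4.5 mm under the deck's sheet beyond the grille's far edge, so the grille cannot be lifted until it is pressed.
- release_tab (a joint): How far the tab is pressed toward the rib (grille's -x), m: 0 at rest, stop at 0.008. Spring 2.8 N at rest, 8.4 N at the stop; the nose is clear of the sheet from about 0.006.
- wash_tray: Loose empty steel sheet tray, 0.5 kg, 230 (x) x 290 (y) x 20 mm; origin: centre of its underside. The flat floor is 2 to 5 mm up and measures about 155 (x) x 215 (y) mm; the rim is 20 mm high. Its long side runs roughly away from the robot (yaw near +1.57).
- timer_a: Lime kitchen timer, 50 x 72 x 68 mm, beside the chiller's left flank, near its front; origin: centre of its underside. Leave it alone.
- timer_b: A second lime kitchen timer, same size, behind the chiller. Leave it alone.
- salt_jar: Salt jar with a black lid, 40 mm across, 105 mm tall, beside the chiller's left flank, behind the timer; origin: centre of its underside. Leave it alone.

How it is judged:
By the outcome, as a careful person would: the job done as asked, in the order asked, and still so for the second after the job is handed in, with the robot touching nothing.
It also fails if it takes over 51 s, if anything falls off the work surface, if the arm or the gripper's body presses on something with over 40 N, if the wrist force passes 120 N, or if a joint passes its speed limit or range.

### The arm

A 6-joint arm with a two-finger parallel gripper is mounted at the origin on a cart in front of the work surface, level with it; the furniture and walls round the work are solid. World frame = base frame: x ahead of the robot, y to its left, z up, the work surface at z = 0. Lengths are in m, angles in degrees, forces in N, time in s.
With the tool pointing down it reaches from about 0.35 to 0.875 m from the base axis. Payload 4.2 kg.
Tool frame: the origin (TCP) lies on the centre line of the jaws, within the pads' length; the fingertips stand tip_reach ahead of it and the grasp point (between the pads) is the TCP (tip_reach is the distance from the TCP to the fingertips, in m); z points along the fingers, y is the line along which they close (so a half turn about z gives the same grasp; the last joint's range is limited). The gripper opens to 87 mm and grips with 3 to 60 N. Pads are 19 mm wide; open, the fingers measure 117 mm over their backs; the gripper's body (75 mm by 190 mm) begins 51 mm behind the grasp point.
Start: joints at [82.999, 22.042, 0.453, 0, -68.411, -14.817], TCP at [0.232, 0.58, 0.242] pointing down, gripper open.
Joint ranges: [-179.83, 179.83], [-69.29, 118.12], [-61.27, 80.66], [-181.25, 117.63], [-171.15, -9.14], [-177.46, 177.46]. Speed limits (degrees/s): [159.86, 159.86, 180, 180, 180, 180].

### API

Orientations are given as a 3x3 rotation matrix whose columns are the frame's x, y, z axes.
In Python, from station import sense, capture, finish_job, tip_reach gives the robot as it stands.
- The arm moves only by the tool arm_command, never from a script. Its argument "deltas" is a list of rows, each a list of 7 numbers: the turn, a rotation vector about the tool's x, y, z in rad, then the shift along the tool's x, y, z in cm, then the closure, from -1 (fully open) to 1 (shut), so that 0 is half open. In form: [[rx, ry, rz, dx, dy, dz, hand], ...]. A call has 1 to 8 rows; each row is the pose to reach, as a shift and turn from the pose commanded when the call began, along the tool's axes at that moment; what a row does not reach only later rows make up. A row lasts 1/12 s, in which the tool goes at most 41.7 mm and 7.16 degrees, less where a joint would pass 70% of its speed; a pose out of reach is approached as far as the arm can. A call with a gripper value outside its range is refused whole. The fingers move at their own pace and stop on an object; the grip force is fixed at half the most. Time passes only in rows, so rows that repeat a pose let the fingers close. It gives the time, the measured TCP pose, the force, the opening and the grip force at its end, in the units of the state.
- sense(): the state, without advancing time (a new reading comes with each control period).
- capture(name): name is "side" or "top" or "wrist"; returns a dict with "pixels" (420x560x3 uint8, blue, green, red), "fovy" (degrees; the focal length in pixels is half the picture's height over the tangent of half this angle, whatever the lens; pixels are square), "cx", "cy" (the principal point, pixels), "k1" (the pictures are not rectified: a ray, as slopes to the right and down, at radius r is drawn at 1 + k1 r^2 times it, then the intrinsics apply), "rvec" (rotation vector, rad) and "tvec" (3), from world to camera coordinates, as OpenCV has them. Camera axes: x right, y down, z forward; pixel columns grow to the right and rows downward; lengths in m; the calibration is good to about 2 mm. A picture is of the moment at which its call begins. There is no depth.
- finish_job(): hands the job in; it is judged then, once.
The state is a dict: "time_s": time; "joints": joint angles; "joint_velocities": joint speeds; "effort": joint torques, N m; "tcp_pos": TCP position; "ee_rot": TCP orientation; "wrist_force": force on the tool from outside, world axes, zero at the start; "moment": the same for the moment, N m; "gripper_width": opening from 0.0 (shut) to 1.0 (fully open); "gripper_force": force on a finger pad.
Only numpy, scipy, OpenCV 4.12 (cv2) and the standard library are available. Lean on these libraries where they do the work, as an engineer would, in place of code of your own. Each camera call takes 0.05 s, during which the arm holds its last target. There are 200 camera calls.

## Working session

There is one attempt and no reset: what is moved stays moved. The work goes in short steps, Python scripts to look and compute and a tool call to move; the robot and the scene stay as the last step left them, time stands still between calls to the robot, and variables do not carry over. Pictures are saved under pics/ and viewed, at most 10 in all, crops included, and the job is handed in when it is done.

Besides the shell and the picture viewer there is one more tool, called as a command line: name --pt "numbers of a row" for each row, then --argument value for the rest. arm_command: Moves the arm, as the interface text tells. Its arguments: {"type":"object","properties":{"deltas":{"type":"array"}},"required":["deltas"]}

```bash
mkdir -p pics; cat > h.py <<'E'
import numpy as np, cv2
from station import sense, capture, finish_job, tip_reach
def cam(n):
    c=capture(n); f=c["pixels"].shape[0]/2/np.tan(np.radians(c["fovy"])/2)
    c["K"]=np.array([[f,0,c["cx"]],[0,f,c["cy"]],[0,0,1.]]); c["R"]=cv2.Rodrigues(np.array(c["rvec"],float))[0]; c["t"]=np.array(c["tvec"],float).ravel()
    c["D"]=np.array([c["k1"],0,0,0.]); return c
def ray(c,p):
    u=cv2.undistortPoints(np.array([[p]],float),c["K"],c["D"])[0,0]
    return -c["R"].T@c["t"], c["R"].T@np.array([u[0],u[1],1])
def onz(c,p,z):
    o,d=ray(c,p); return o+d*(z-o[2])/d[2]
def proj(c,P):
    return cv2.projectPoints(np.array(P,float).reshape(-1,3),np.array(c["rvec"],float),c["t"],c["K"],c["D"])[0][:,0]
E
python3 - <<'E'
from h import *
import pickle
s=sense(); print(s["time_s"],s["tcp_pos"],np.round(s["ee_rot"],3).tolist(),tip_reach)
ims=[]
for n in ("top","side"):
    c=cam(n); pickle.dump(c,open(n+".pkl","wb")); cv2.imwrite(f"pics/{n}0.png",c["pixels"]); print(n,-c["R"].T@c["t"])
E
```

```text
0.0 [0.2320651  0.57972294 0.24047264] [[0.928, -0.372, -0.001], [-0.372, -0.928, -0.002], [0.0, 0.002, -1.0]] 0.019
top [0.43664951 0.02538433 0.98146631]
side [ 0.5015949  -0.67138234  0.66986135]
```

View pics/top0.png

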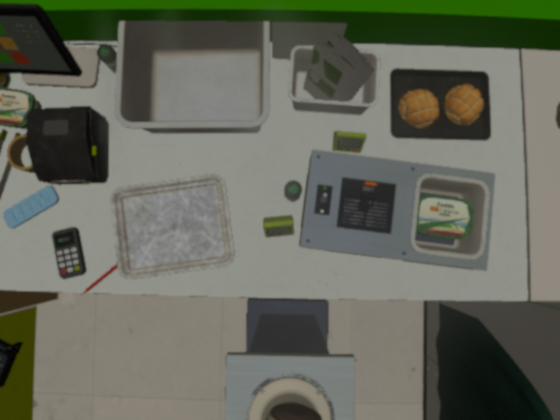

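View pics/side0.png

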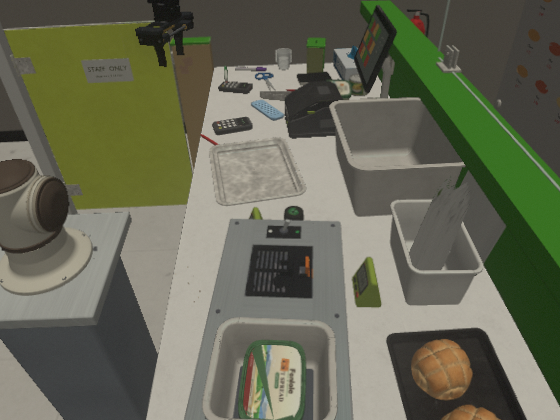

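The top view has the chiller with corners at about (316,151), (494,173), (487,268) and (300,248). The switch is near (323,200), the grille near (367,205) with its orange tab at (370,184), and the tray is centred at about (173,226). The timers are at (278,226) and (349,141), and the jar is at (293,189). The side view shows the bat at about (286,227) and the tab at (308,266).

```bash
python3 - <<'E'
from h import *
import pickle
c=pickle.load(open("top.pkl","rb")); im=c["pixels"]; hsv=cv2.cvtColor(im,cv2.COLOR_BGR2HSV)
print("deck hsv",hsv[240,340],hsv[165,330],"grille",hsv[200,367],hsv[215,345])
def big(m,box):
    z=np.zeros_like(m); x0,y0,x1,y1=box; z[y0:y1,x0:x1]=m[y0:y1,x0:x1]
    k=cv2.findContours(z,cv2.RETR_EXTERNAL,cv2.CHAIN_APPROX_NONE)[0]; return max(k,key=cv2.contourArea)
def rect(k,z,name):
    P=np.array([onz(c,p[0],z)[:2] for p in k],np.float32)*1000
    (ce,sz,a)=cv2.minAreaRect(P); print(name,np.round(ce,1),np.round(sz,1),round(a,2)); return ce
m=(im.max(2)<75).astype(np.uint8)*255
rect(big(m,(335,170,402,240)),.11,"grille dark")
d=((hsv[...,1]>25)&(hsv[...,0]>90)&(hsv[...,0]<125)&(hsv[...,2]>75)).astype(np.uint8)*255
rect(big(d,(290,140,510,280)),.11,"deck")
o=cv2.inRange(hsv,(3,130,100),(18,255,255))
k=big(o,(350,170,390,200)); M=cv2.moments(k); print("tab",onz(c,(M['m10']/M['m00'],M['m01']/M['m00']),.133))
# tray: outer rim from gradient vs counter
for n,p in dict(TLo=(112,190),TRo=(225,176),BRo=(233,265),BLo=(120,276)).items(): print(n,np.round(onz(c,p,.02),3))
for n,p in dict(swi=(323,200),gr=(367,205),jar=(293,189),ta=(278,226),tb=(349,141)).items(): print(n,np.round(onz(c,p,.11 if n in("swi","gr") else .07),3))
crop=cv2.resize(im[130:290,100:510],None,fx=1.95,fy=1.95,interpolation=cv2.INTER_CUBIC); cv2.imwrite("pics/topc.png",crop)
E
```

```text
deck hsv [103  21 109] [102  23 109] grille [90  7 39] [110  29  53]
grille dark [ 515.  -157.2] [121.7 112.5] 83.79
deck [ 477.7 -368.8] [27.6  5.4] 83.0
tab [ 0.56094283 -0.16198744  0.133     ]
TLo [0.549 0.456 0.02 ]
TRo [0.589 0.173 0.02 ]
BRo [0.37  0.147 0.02 ]
BLo [0.337 0.425 0.02 ]
swi [ 0.524 -0.061  0.11 ]
gr [ 0.515 -0.159  0.11 ]
jar [0.553 0.006 0.07 ]
ta [0.466 0.039 0.07 ]
tb [ 0.67  -0.125  0.07 ]
```

View pics/topc.png

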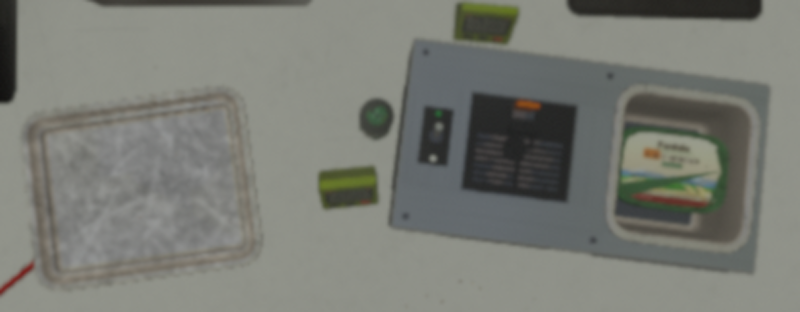

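```bash
cat >> h.py <<'E'
from scipy.spatial.transform import Rotation as Ro
YAW=np.radians(-6.2); G0=np.array([.515,-.157])
def ch(x,y,z,org=None): # grille-centred chiller coordinates (m) -> world
    a,b=np.cos(YAW),np.sin(YAW); return np.array([*(G0+np.array([a*x-b*y,b*x+a*y])),z])
def Rt(yaw,tilt=0): # tool down, y=-x of yaw frame; tilt swings far end up
    R=Ro.from_euler('z',yaw).as_matrix()@np.array([[0,-1,0],[-1,0,0],[0,0,-1.]]); return R@Ro.from_rotvec([tilt,0,0]).as_matrix()
def go(P,R):
    s=sense(); R0=np.array(s["ee_rot"]); print("t",s["time_s"],"rot",np.round(Ro.from_matrix(R0.T@R).as_rotvec(),3),"shift cm",np.round(R0.T@(np.array(P)-s["tcp_pos"])*100,2))
E
python3 -c "
from h import *
go(ch(.04,.06,.27),Rt(YAW))"
```

```text
t 0.1 rot [ 2.000e-03 -1.000e-03  1.298e+00] shift cm [55.89 51.03 -2.84]
```

arm_command --pt "0.002 -0.001 0.12 3.1 2.8 -0.5 1" --pt "0.002 -0.001 0.24 6.2 5.6 -1 1" --pt "0.002 -0.001 0.36 9.3 8.5 -1.5 1" --pt "0.002 -0.001 0.48 12.4 11.3 -2 1" --pt "0.002 -0.001 0.6 15.5 14.1 -2.5 1" --pt "0.002 -0.001 0.72 18.6 17 -2.8 1" --pt "0.002 -0.001 0.84 21.7 19.8 -2.8 1" --pt "0.002 -0.001 0.96 24.8 22.6 -2.8 1"

```text
time_s: 0.77
tcp_pos: [0.377, 0.2796, 0.2697]
ee_rot: [[0.223, -0.975, 0.001], [-0.975, -0.223, 0.002], [-0.002, -0.001, -1.0]]
wrist_force: [1.3, 1.0, 0.2]
gripper_width: 0.481
gripper_force: 0.0
```

```bash
python3 -c "
from h import *
go(ch(.04,.06,.27),Rt(YAW))"
```

```text
t 0.7667 rot [-0.001  0.002  0.333] shift cm [41.28 -9.46 -0.1 ]
```

arm_command --pt "0 0.002 0.08 4 -0.9 0 1" --pt "0 0.002 0.16 8 -1.8 0 1" --pt "0 0.002 0.24 12 -2.7 0 1" --pt "0 0.002 0.333 16 -3.6 0 1" --pt "0 0.002 0.333 20 -4.6 0 1" --pt "0 0.002 0.333 24 -5.5 0 1" --pt "0 0.002 0.333 28 -6.4 0 1" --pt "0 0.002 0.333 32 -7.3 0 1"

```text
time_s: 1.43
tcp_pos: [0.5211, -0.0153, 0.2688]
ee_rot: [[-0.103, -0.995, 0.0], [-0.995, 0.103, 0.0], [-0.0, -0.0, -1.0]]
wrist_force: [0.9, 1.3, -0.5]
gripper_width: 0.007
gripper_force: 0.0
```

```bash
python3 -c "
from h import *
go(ch(.04,.06,.27),Rt(YAW))"
```

```text
t 1.4333 rot [-0.     0.     0.005] shift cm [ 8.17 -4.89 -0.12]
```

arm_command --pt "0 0 0.005 3 -1.7 0 1" --pt "0 0 0.005 6 -3.4 0 1" --pt "0 0 0.005 8.1 -4.9 0 1" --pt "0 0 0.005 8.1 -4.9 0 1" --pt "0 0 0.005 8.1 -4.9 0 1"

```text
time_s: 1.85
tcp_pos: [0.5611, -0.1001, 0.2679]
ee_rot: [[-0.111, -0.994, -0.001], [-0.994, 0.111, 0.0], [-0.0, 0.001, -1.0]]
wrist_force: [-0.2, 0.8, -0.7]
gripper_width: 0.004
gripper_force: 0.0
```

```bash
python3 - <<'E'
from h import *
import pickle
c=cam("wrist"); pickle.dump(c,open("w1.pkl","wb")); cv2.imwrite("pics/w1.png",c["pixels"])
print(sense()["tcp_pos"],-c["R"].T@c["t"], np.round(proj(c,[ch(0,0,.11),ch(.055,.06,.11),ch(-.055,.06,.11),ch(.055,-.06,.11),ch(.008,.097,.1407)])).tolist())
E
```

```text
[ 0.56086488 -0.0991618   0.26827763] [ 0.55238994 -0.17870412  0.41147231] [[320.0, 139.0], [265.0, 198.0], [371.0, 198.0], [263.0, 73.0], [313.0, 243.0]]
```

View pics/w1.png

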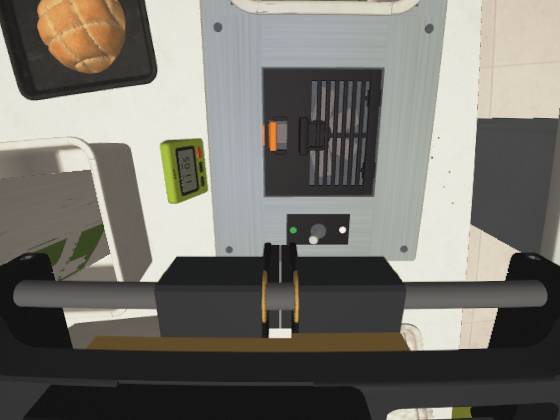

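The wrist view shows the grille opening from (263,68) to (374,196), the tab at (271,136) and the rib at (304,136). The bat tip is at (313,239), leaning left toward the green dot at (293,230).

```bash
python3 - <<'E'
from h import *
import pickle
c=pickle.load(open("w1.pkl","rb")); im=c["pixels"]; hsv=cv2.cvtColor(im,cv2.COLOR_BGR2HSV)
def loc(P):
    a,b=np.cos(YAW),np.sin(YAW); d=(P[:2]-G0)*1000; return np.round([a*d[0]+b*d[1],-b*d[0]+a*d[1]],1)
for n,p,z in [("c1",(263,68),.11),("c2",(384,68),.11),("c3",(374,196),.11),("c4",(265,196),.11),("scr",(218,27),.11),("scr",(429,28),.11),("scr",(229,249),.11),("scr",(404,248),.11),("green",(293,230),.111),("white",(342,230),.111),("bush",(318,231),.116),("tip",(313,239),.141),("tabtop",(271,136),.133),("rib",(304,136),.133)]:
    print(n,loc(onz(c,p,z)))
o=cv2.inRange(hsv,(3,130,100),(18,255,255)); o[:, :250]=0; o[:,300:]=0
x,y,w,h=cv2.boundingRect(o[100:170]); print("tab box",x,y+100,w,h,loc(onz(c,(x+w,y+100),.133)),loc(onz(c,(x+w,y+100+h),.133)))
m=(im.max(2)<70).astype(np.uint8); m[:60]=0; m[204:]=0; m[:,:250]=0; m[:,400:]=0
k=max(cv2.findContours(m,0,1)[0],key=cv2.contourArea); r=cv2.approxPolyDP(cv2.convexHull(k),6,True)[:,0]; print([(tuple(p),loc(onz(c,p,.11)).tolist()) for p in r])
E
```

```text
c1 [ 54.7 -64. ]
c2 [-57.1 -64.5]
c3 [-57.6  57.6]
c4 [54.8 57.4]
scr [ 94.5 -98.7]
scr [-95.7 -98.9]
scr [ 94.8 116.4]
scr [-95.8 116. ]
green [25.7 94.2]
white [-26.3  94.4]
bush [-0.2 93.6]
tip [ 7.7 92.4]
tabtop [47.3 -3.8]
rib [17.7 -3.8]
tab box 263 122 14 29 [ 41.9 -15.9] [42.   9.5]
[((np.int32(380), np.int32(69)), [-53.5, -63.5]), ((np.int32(371), np.int32(194)), [-54.3, 55.5]), ((np.int32(266), np.int32(195)), [53.7, 56.3]), ((np.int32(264), np.int32(69)), [53.8, -63.2])]
```

```bash
sed -i 's/G0=np.array(\[.515,-.157\])/G0=np.array([.5141,-.1602])/' h.py; python3 -c "
from h import *
go(ch(.040,.097,.147),Rt(YAW))"
```

```text
t 1.9 rot [ 0.001  0.    -0.001] shift cm [-3.12 -0.02 12.13]
```

arm_command --pt "0 0 0 -1.5 0 3 1" --pt "0 0 0 -3.1 0 6 1" --pt "0 0 0 -3.1 0 9 1" --pt "0 0 0 -3.1 0 11 1" --pt "0 0 0 -3.1 0 12.1 1" --pt "0 0 0 -3.1 0 12.1 1" --pt "0 0 0 -3.1 0 12.1 1" --pt "0 0 0 -3.1 0 12.1 1"

```text
time_s: 2.57
tcp_pos: [0.5654, -0.0674, 0.1495]
ee_rot: [[-0.106, -0.994, 0.003], [-0.994, 0.106, -0.0], [-0.0, -0.003, -1.0]]
wrist_force: [0.1, 0.3, -0.1]
gripper_width: 0.005
gripper_force: 0.0
```

arm_command --pt "0 0 0 0 0.5 0 1" --pt "0 0 0 0 1.0 0 1" --pt "0 0 0 0 1.4 0 1" --pt "0 0 0 0 1.8 0 1" --pt "0 0 0 0 2.2 0 1" --pt "0 0 0 0 2.6 0 1" --pt "0 0 0 0 2.7 0 1" --pt "0 0 0 0 2.7 0 1"

```text
time_s: 3.23
tcp_pos: [0.5366, -0.0651, 0.1478]
ee_rot: [[-0.108, -0.994, -0.001], [-0.994, 0.108, 0.0], [-0.0, 0.001, -1.0]]
wrist_force: [0.3, 0.4, 0.5]
gripper_width: 0.004
gripper_force: 0.0
```

```bash
python3 - <<'E'
from h import *
s=sense(); print(s["wrist_force"]); go(ch(.014,.097,.147),Rt(YAW)); go(ch(.045,.06,.25),Rt(YAW))
c=cam("wrist"); cv2.imwrite("pics/w2.png",c["pixels"][180:420,150:480])
E
```

```text
[0.25929307 0.4287513  0.51243634]
t 3.2333 rot [ 0.001  0.    -0.   ] shift cm [-0.01 -0.19  0.08]
t 3.2333 rot [ 0.001  0.    -0.   ] shift cm [  3.69  -3.28 -10.23]
```

View pics/w2.png

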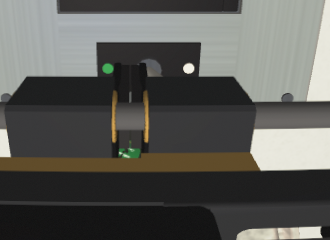

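arm_command --pt "0 0 0 0 -1 0 1" --pt "0 0 0 0 -2 -2 1" --pt "0 0 0 0.5 -3 -5.5 1" --pt "0 0 0 2 -3.3 -9 1" --pt "0 0 0 3.7 -3.3 -10.2 1" --pt "0 0 0 3.7 -3.3 -10.2 1"

```text
time_s: 3.78
tcp_pos: [0.5691, -0.1076, 0.2541]
ee_rot: [[-0.109, -0.994, 0.009], [-0.994, 0.109, -0.001], [-0.0, -0.009, -1.0]]
wrist_force: [-1.0, 0.1, 0.0]
gripper_width: 0.007
gripper_force: 0.0
```

```bash
python3 - <<'E'
from h import *
c=cam("wrist"); cv2.imwrite("pics/w3.png",cv2.resize(c["pixels"][40:280,200:440],None,fx=2,fy=2))
print(np.round(proj(c,[ch(-.008,.097,.1407),ch(.008,.097,.1407)])-[200,40])*2); go(ch(.0315,0,.175),Rt(YAW))
E
```

```text
[[284. 426.]
 [250. 426.]]
t 3.8333 rot [-0.004  0.001 -0.002] shift cm [5.93 1.61 7.63]
```

View pics/w3.png

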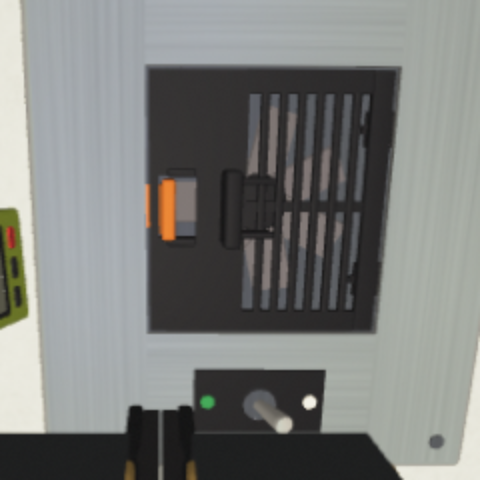

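The bat tip now leans to the white dot, at about (285,425) in the crop, so the fan is off. Next is the pinch.

```bash
python3 -c "
from h import *
go(ch(.0275,0,.1325),Rt(YAW))"
```

```text
t 3.8333 rot [-0.004  0.001 -0.002] shift cm [ 5.94  2.03 11.88]
```

arm_command --pt "0 0 0 3 1 1 -0.4" --pt "-0.002 0 -0.002 5.9 2 3 -0.4" --pt "-0.002 0 -0.002 5.9 2 6 -0.4" --pt "-0.002 0 -0.002 5.9 2 7.5 -0.4" --pt "-0.002 0 -0.002 5.9 2 7.5 -0.4" --pt "-0.002 0 -0.002 5.9 2 7.5 -0.4" --pt "-0.002 0 -0.002 5.9 2 7.5 -0.4"

```text
time_s: 4.42
tcp_pos: [0.5412, -0.1617, 0.1754]
ee_rot: [[-0.105, -0.994, -0.001], [-0.994, 0.105, -0.0], [0.0, 0.001, -1.0]]
wrist_force: [0.7, 0.0, 0.2]
gripper_width: 0.45
gripper_force: 0.0
```

```bash
python3 -c "
from h import *
go(ch(.0275,0,.1325),Rt(YAW))"
```

```text
t 4.4167 rot [ 0.001 -0.     0.003] shift cm [ 0.14 -0.04  4.29]
```

arm_command --pt "0 0 0 0 0 0 -0.4" --pt "0 0 0 0 0 0 -0.4" --pt "0 0 0 0.1 0 1 -0.4" --pt "0 0 0 0.1 0 2 -0.4" --pt "0 0 0 0.1 0 3 -0.4" --pt "0 0 0 0.1 0 3.8 -0.4" --pt "0 0 0 0.1 0 4.2 -0.4" --pt "0 0 0 0.1 0 4.2 -0.4"

```text
time_s: 5.08
tcp_pos: [0.5394, -0.163, 0.1314]
ee_rot: [[-0.106, -0.994, -0.004], [-0.994, 0.106, 0.0], [0.0, 0.004, -1.0]]
wrist_force: [-0.8, 0.3, -0.2]
gripper_width: 0.699
gripper_force: 0.0
```

```bash
python3 -c "
from h import *
go(ch(.0275,0,.1325),Rt(YAW))"
```

```text
t 5.0833 rot [ 0.004 -0.     0.002] shift cm [-0.   -0.21 -0.12]
```

arm_command --pt "0 0 0 0 0 0 1" --pt "0 0 0 0 0 0 1" --pt "0 0 0 0 0 0 1" --pt "0 0 0 0 0 0 1" --pt "0 0 0 0 0 0 1" --pt "0 0 0 0 0 0 1" --pt "0 0 0 0 0 0 1"

```text
time_s: 5.67
tcp_pos: [0.5405, -0.163, 0.1338]
ee_rot: [[-0.106, -0.994, -0.001], [-0.994, 0.106, 0.0], [0.0, 0.001, -1.0]]
wrist_force: [0.1, 0.2, 2.7]
gripper_width: 0.304
gripper_force: 30.0
```

```bash
python3 -c "
from h import *
s=sense();print(s['gripper_width']*87,s['wrist_force'],s['gripper_force'])
go(ch(.0275,0,.1325),Rt(YAW))"
```

```text
26.435640765042585 [0.09907457 0.22877691 2.68006817] 29.998160004615784
t 5.6667 rot [ 0.001 -0.     0.002] shift cm [ 0.   -0.1   0.13]
```

arm_command --pt "0.05 0 0 0 0.15 -0.41 1" --pt "0.1 0 0 0 0.33 -0.82 1" --pt "0.15 0 0 0 0.52 -1.22 1" --pt "0.2 0 0 0 0.74 -1.6 1" --pt "0.25 0 0 0 0.97 -1.98 1" --pt "0.3 0 0 0 1.22 -2.34 1" --pt "0.35 0 0 0 1.49 -2.69 1" --pt "0.35 0 0 0 1.49 -2.69 1"

```text
time_s: 6.33
tcp_pos: [0.5261, -0.1612, 0.1615]
ee_rot: [[-0.105, -0.932, 0.347], [-0.994, 0.099, -0.036], [-0.001, -0.349, -0.937]]
wrist_force: [5.5, -1.3, -2.4]
gripper_width: 0.306
gripper_force: 30.0
```

```bash
python3 - <<'E'
from h import *
s=sense();print(s['gripper_width']*87,s['wrist_force'],s['gripper_force'])
R=np.array(s['ee_rot']); print(np.round(Ro.from_matrix(Rt(YAW).T@R).as_rotvec(),3)); 
print("drawn: +x 25mm,up 10 in tool", np.round(R.T@(ch(.025,0,.01)-ch(0,0,0))*100,2), "then up 10cm",np.round(R.T@(ch(.03,0,.10)-ch(0,0,0))*100,2))
c=cam("wrist"); cv2.imwrite("pics/w4.png",c["pixels"])
c=cam("side"); cv2.imwrite("pics/s4.png",np.hstack([cv2.resize(c["pixels"][160:360,170:430],None,fx=1.5,fy=1.5),cv2.resize(cv2.imread("pics/w4.png"),(400,300))]))
E
```

```text
26.660989365293702 [ 5.48202387 -1.32294307 -2.41010456] 30.006098449230194
[ 0.356 -0.001 -0.003]
drawn: +x 25mm,up 10 in tool [ 0.01 -2.69 -0.07] then up 10cm [ 0.   -6.3  -8.33]
```

View pics/s4.png

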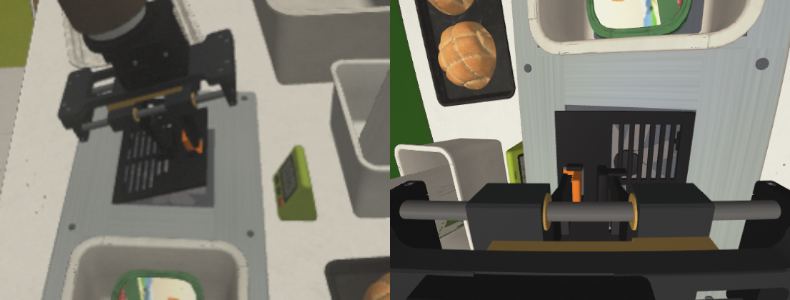

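The side view shows the grille swung up with its front edge still in the slot, and the pinch is holding. Now I draw it out.

arm_command --pt "0 0 0 0 -0.75 0.28 1" --pt "0 0 0 0 -1.5 0.56 1" --pt "0 0 0 0 -2.34 0.87 1" --pt "0 0 0 0 -2.34 0.87 1" --pt "0 0 0 0 -3.5 -1.36 1" --pt "0 0 0 0 -4.9 -4.57 1" --pt "0 0 0 0 -6.0 -7.4 1" --pt "0 0 0 0 -6.0 -7.4 1"

```text
time_s: 7.1
tcp_pos: [0.5606, -0.1652, 0.2576]
ee_rot: [[-0.104, -0.93, 0.352], [-0.995, 0.097, -0.038], [0.001, -0.354, -0.935]]
wrist_force: [0.9, -0.2, -0.8]
gripper_width: 0.305
gripper_force: 30.0
```

```bash
python3 - <<'E'
from h import *
import pickle
s=sense();print(s['tcp_pos'],s['gripper_width']*87,s['wrist_force'],s['gripper_force'])
c=pickle.load(open("top.pkl","rb")); im=c["pixels"]
# tray: floor boundary via texture: local std / brightness vs counter; outer contour by difference from counter
g=cv2.GaussianBlur(im,(3,3),0).astype(int); roi=g[165:290,100:245]
print(g[280,170],g[226,173],g[160,170],g[200,260])
m=(np.abs(roi.max(2)-g[160,170].max())>18).astype(np.uint8); m[:, :0]=0
m=cv2.morphologyEx(m,cv2.MORPH_CLOSE,np.ones((5,5))); m=cv2.morphologyEx(m,cv2.MORPH_OPEN,np.ones((9,9)))
k=max(cv2.findContours(m,0,1)[0],key=cv2.contourArea)
P=np.array([onz(c,p[0]+[100,165],.015)[:2]*1000 for p in cv2.convexHull(k)],np.float32); print(cv2.minAreaRect(P),cv2.boundingRect(k))
q=[onz(c,p,.004)[:2] for p in [(125,197),(221,184),(226,254),(133,268)]]; print(np.round(q,3),np.mean(q,0))
E
```

```text
[ 0.56058442 -0.1652364   0.25757692] 26.5596967278705 [ 0.9448006  -0.20545403 -0.75614618] 29.989022612571716
[137 146 144] [108 111 110] [137 145 144] [136 145 143]
((443.6865539550781, 420.5453186035156), (206.8500518798828, 49.76560592651367), 6.414249897003174) (13, 27, 23, 83)
[[0.533 0.428]
 [0.571 0.185]
 [0.396 0.167]
 [0.356 0.399]] [0.46398761 0.29520964]
```

```bash
cat >> h.py <<'E'
TY=np.radians(7.5); TC=np.array([.464,.296])
def tray(z,off=.0285): return np.array([*(TC+off*np.array([np.cos(TY),np.sin(TY)])),z])
E
python3 -c "
from h import *
go(tray(.2),Rt(TY))"
```

```text
t 7.1 rot [-0.36  -0.043 -0.233] shift cm [-45.53  12.92   1.22]
```

arm_command --pt "-0.03 -0.003 -0.02 -3.6 1.0 0.1 1" --pt "-0.06 -0.007 -0.04 -7.2 2.0 0.2 1" --pt "-0.09 -0.01 -0.06 -10.8 3.0 0.3 1" --pt "-0.12 -0.014 -0.08 -14.4 4.1 0.4 1" --pt "-0.15 -0.018 -0.1 -18 5.1 0.5 1" --pt "-0.18 -0.022 -0.12 -21.6 6.1 0.6 1" --pt "-0.21 -0.025 -0.14 -25.2 7.1 0.7 1" --pt "-0.24 -0.029 -0.16 -28.8 8.2 0.8 1"

```text
time_s: 7.77
tcp_pos: [0.5123, 0.1313, 0.2138]
ee_rot: [[0.057, -0.993, 0.106], [-0.998, -0.058, -0.002], [0.008, -0.105, -0.994]]
wrist_force: [-0.1, 0.3, -2.4]
gripper_width: 0.304
gripper_force: 30.0
```

```bash
python3 -c "
from h import *
go(tray(.14),Rt(TY))"
```

```text
t 7.7667 rot [-0.105 -0.012 -0.073] shift cm [-16.99   1.8    7.09]
```

arm_command --pt "-0.03 -0.004 -0.02 -3.6 0.4 0.5 1" --pt "-0.06 -0.008 -0.04 -7 0.8 1.5 1" --pt "-0.09 -0.012 -0.06 -10.5 1.1 3 1" --pt "-0.105 -0.012 -0.073 -14 1.5 5 1" --pt "-0.105 -0.012 -0.073 -16.5 1.8 6.5 1" --pt "-0.105 -0.012 -0.073 -17 1.8 7.1 1" --pt "-0.105 -0.012 -0.073 -17 1.8 7.1 1" --pt "-0.105 -0.012 -0.073 -17 1.8 7.1 1"

```text
time_s: 8.43
tcp_pos: [0.493, 0.2977, 0.1399]
ee_rot: [[0.129, -0.992, 0.001], [-0.992, -0.129, -0.001], [0.001, -0.001, -1.0]]
wrist_force: [0.0, 0.3, -1.7]
gripper_width: 0.307
gripper_force: 30.0
```

```bash
python3 - <<'E'
from h import *
go(tray(.048),Rt(TY))
s=sense(); print(s["tcp_pos"],s["wrist_force"],s['gripper_width']*87)
a=cam("wrist")["pixels"]; b=cam("side")["pixels"]
cv2.imwrite("pics/c5.png",np.hstack([cv2.resize(a,(400,300)),cv2.resize(b[40:250,150:430],(400,300))]))
E
```

```text
t 8.4333 rot [-0.001 -0.001 -0.001] shift cm [-0.23  0.06  9.19]
[0.4930253  0.29766553 0.13989097] [ 1.12136231e-03  2.98675637e-01 -1.70350813e+00] 26.72276819857491
```

View pics/c5.png

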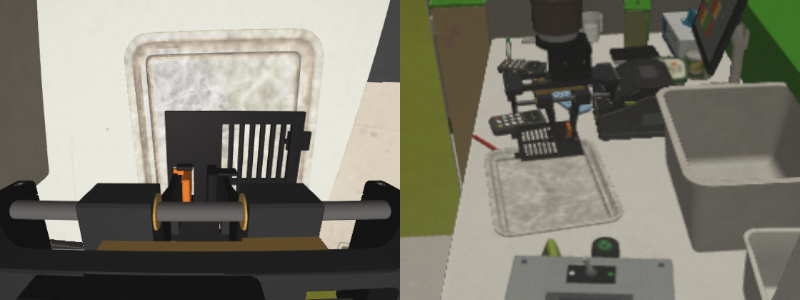

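The grille is held level over the tray. The wrist view shows the tray floor's far corners near (148,53) and (301,53); I'll use them to check the tray centre.

```bash
python3 - <<'E'
from h import *
c=cam("wrist")
P=[onz(c,p,.005)[:2] for p in [(207,74),(421,74)]]; print(np.round(P,3), np.mean(P,0))
d=P[0]-P[1]; print("yaw",np.degrees(np.arctan2(d[1],d[0])),"w",np.linalg.norm(d))
u=np.array([-np.sin(TY),np.cos(TY)]); v=np.array([np.cos(TY),np.sin(TY)]); m=np.mean(P,0)-TC; print("across",m@v,"along",m@u)
E
```

```text
[[0.571 0.189]
 [0.388 0.164]] [0.47975668 0.1763503 ]
yaw 7.608474742429146 w 0.1848186332484864
across 4.455860356431595e-06 along -0.1206827404547722
```

arm_command --pt "0 0 0 0 0 2 1" --pt "0 0 0 -0.2 0 4.5 1" --pt "0 0 0 -0.2 0 6.5 1" --pt "0 0 0 -0.2 0 8 1" --pt "0 0 0 -0.2 0 9 1" --pt "0 0 0 -0.2 0 9.4 1" --pt "0 0 0 -0.2 0 9.4 1" --pt "0 0 0 -0.2 0 9.4 1"

```text
time_s: 9.25
tcp_pos: [0.494, 0.3003, 0.0477]
ee_rot: [[0.129, -0.992, 0.004], [-0.992, -0.129, 0.002], [-0.001, -0.004, -1.0]]
wrist_force: [0.3, 0.0, -1.1]
gripper_width: 0.308
gripper_force: 30.0
```

arm_command --pt "0 0 0 0 0 0.2 1" --pt "0 0 0 0 0 0.4 1" --pt "0 0 0 0 0 0.6 1" --pt "0 0 0 0 0 0.7 1" --pt "0 0 0 0 0 0.7 1"

```text
time_s: 9.67
tcp_pos: [0.4931, 0.3001, 0.0396]
ee_rot: [[0.129, -0.992, 0.002], [-0.992, -0.129, 0.0], [0.0, -0.002, -1.0]]
wrist_force: [-0.3, -0.7, -1.0]
gripper_width: 0.304
gripper_force: 30.0
```

arm_command --pt "0 0 0 0 0 0.1 1" --pt "0 0 0 0 0 0.2 1" --pt "0 0 0 0 0 0.2 1" --pt "0 0 0 0 0 0.2 1"

```text
time_s: 10.0
tcp_pos: [0.4932, 0.3001, 0.0376]
ee_rot: [[0.129, -0.992, 0.002], [-0.992, -0.129, 0.0], [0.0, -0.002, -1.0]]
wrist_force: [-0.0, -0.1, -2.2]
gripper_width: 0.307
gripper_force: 30.0
```

arm_command --pt "0 0 0 0 0 0.1 1" --pt "0 0 0 0 0 0.15 1" --pt "0 0 0 0 0 0.2 1" --pt "0 0 0 0 0 0.2 1"

```text
time_s: 10.33
tcp_pos: [0.4933, 0.3002, 0.0361]
ee_rot: [[0.129, -0.992, 0.003], [-0.992, -0.129, 0.0], [-0.0, -0.003, -1.0]]
wrist_force: [-1.3, -0.1, 2.4]
gripper_width: 0.31
gripper_force: 30.0
```

arm_command --pt "0 0 0 0 0 0.05 1" --pt "0 0 0 0 0 0.1 1" --pt "0 0 0 0 0 0.1 1"

```text
time_s: 10.58
tcp_pos: [0.4934, 0.3002, 0.036]
ee_rot: [[0.13, -0.992, 0.003], [-0.992, -0.13, 0.0], [-0.0, -0.003, -1.0]]
wrist_force: [-3.3, -0.2, 7.3]
gripper_width: 0.302
gripper_force: 30.0
```

arm_command --pt "0 0 0 0 0 0 0.2" --pt "0 0 0 0 0 0 0.1" --pt "0 0 0 0 0 0 0" --pt "0 0 0 0 0 0 -0.15" --pt "0 0 0 0 0 0 -0.2" --pt "0 0 0 0 0 0 -0.2" --pt "0 0 0 0 0 0 -0.2"

```text
time_s: 11.17
tcp_pos: [0.4932, 0.3, 0.0344]
ee_rot: [[0.129, -0.992, 0.002], [-0.992, -0.129, 0.0], [0.0, -0.002, -1.0]]
wrist_force: [0.2, 0.2, 0.3]
gripper_width: 0.593
gripper_force: 0.0
```

arm_command --pt "0 0 0 0 0 -0.5 -0.2" --pt "0 0 0 0 0 -1.5 -0.2" --pt "0 0 0 0 0 -3 -0.2" --pt "0 0 0 0 0 -6 -0.2" --pt "0 0 0 0 0 -10 -0.2" --pt "0 0 0 0 0 -13 -0.2" --pt "0 0 0 -4 0 -15 -0.2" --pt "0 0 0 -8 0 -16 -0.2"

```text
time_s: 11.83
tcp_pos: [0.4841, 0.377, 0.1997]
ee_rot: [[0.126, -0.992, 0.008], [-0.992, -0.126, 0.006], [-0.005, -0.008, -1.0]]
wrist_force: [0.8, 0.7, -0.8]
gripper_width: 0.6
gripper_force: 0.0
```

```bash
python3 - <<'E'
from h import *
s=sense(); print(s["tcp_pos"],s["wrist_force"])
a=cam("wrist")["pixels"]; b=cam("side")["pixels"]; t=cam("top")["pixels"]
cv2.imwrite("pics/c6.png",np.vstack([np.hstack([cv2.resize(a,(400,300)),cv2.resize(b[80:290,150:430],(400,300))]),np.hstack([cv2.resize(t[130:280,100:500],(800,300))])]))
E
```

```text
[0.48414275 0.3770378  0.19970947] [ 0.83035587  0.67752076 -0.757566  ]
```

View pics/c6.png

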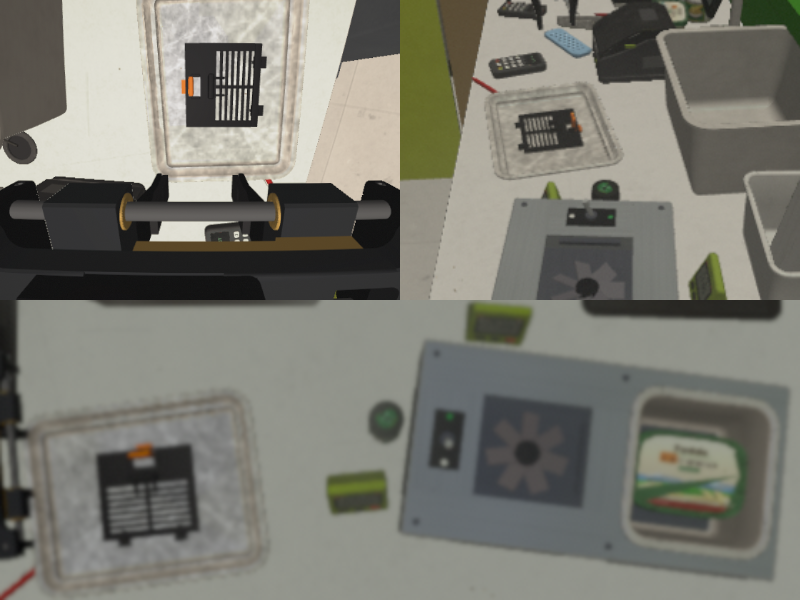

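The grille lies flat, rib up, centred in the tray, and the timers and jar haven't moved. One numeric check on the bat before handing in.

```bash
python3 - <<'E'
from h import *
c=cam("side"); on,off=proj(c,[ch(.0082,.097,.1407),ch(-.0082,.097,.1407)]); print(on,off)
g=c["pixels"].min(2)
for p in (on,off):
    x,y=p.round().astype(int); print(g[y-3:y+4,x-3:x+4].mean())
import pickle; g=pickle.load(open("side.pkl","rb"))["pixels"].min(2)
for p in (on,off):
    x,y=p.round().astype(int); print("before",g[y-3:y+4,x-3:x+4].mean())
E
```

```text
[287.59818446 220.10085331] [278.93941143 219.87986697]
84.08163265306122
128.0612244897959
before 85.3265306122449
before 134.26530612244898
```

```bash
python3 - <<'E'
from h import *
import pickle
c=cam("side"); a=c["pixels"][205:245,255:320]; b=pickle.load(open("side.pkl","rb"))["pixels"][205:245,255:320]
cv2.imwrite("pics/sw.png",np.hstack([cv2.resize(x,None,fx=6,fy=6,interpolation=cv2.INTER_CUBIC) for x in (b,a)]))
E
```

```text
(no output)
```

View pics/sw.png

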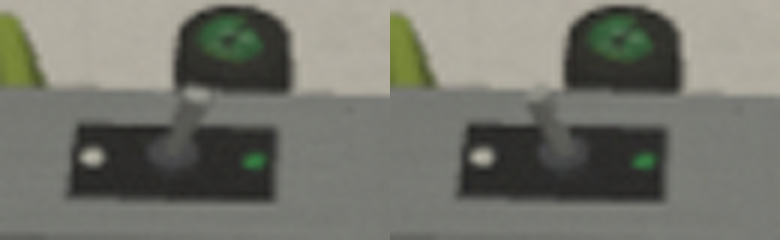

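Before (left), the bat leaned toward the green dot. Now (right), it leans toward the white dot, so the fan is off.

```bash
python3 -c "
from station import finish_job
print(finish_job())"
```

```text
the job is handed in; nothing more can be done
None
```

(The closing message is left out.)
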